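Dock and trip-test a counter power block

TASK

Push the loose power block gently fully home on the counter, flush against both the back rail and the side rail of its dock, without letting its lever drop. Then press its round test button so that the lever drops, and lift the lever back up until it stays up by itself, leaving the block flush in the dock. Leave the other kitchen things where they are.

Things in the scene. Friction and masses are not known exactly. Their poses are not given: they have to be found in the camera images.
- dock: fixed L of two aluminium rails, 22 mm high, 6 thick. Origin: their inside corner, at counter level; x points into the back rail (away from the robot), y into the side rail (to the left). Back rail face: x = 0, y -224 to 6 mm; side rail face: y = 0, x -144 to 6 mm. A grey supply box 62 mm high stands behind the back rail (x 32 to 82, y -165 to -55 mm), a pipe behind it.
- block: loose grey power block, 0.5 to 0.95 kg, 140 mm along x, 180 along y, 55 high. Origin: centre of its underside; x points to its back, y to its left. When home its axes are along the dock's and its origin is at x = -70, y = -90 mm in the dock's frame. On its top: the tall lever (left) and the round test button (right).
- back_left (a point): lower back left corner of the block, x = +70, y = +90 mm from the block's origin; when home it lies at the dock's origin
- back_right (a point): lower back right corner of the block, x = +70, y = -90 mm from the block's origin
- front_left (a point): lower front left corner of the block, x = -70, y = +90 mm from the block's origin
- button_top (a point): centre of the top of the round black test button, 26 mm across, on the block's top at x = +6, y = -45 mm, its top 67 mm above the counter when released
- test_button (a joint): how far the test button is pressed, in m: 0 released, 0.007 fully in (about 5 N); it springs back. It trips the lever between 0.004 and 0.005.
- lever_grip (a point): middle of the lever's grip, a black bar 18 mm thick, 36 long along the block's y, on a flat arm 18 mm wide, 9 thick. It lies 72 mm from the hinge, which runs along the block's y at x = +20, y = +40, z = +45 mm from the block's origin. Up: 115 mm above the counter, 16 mm behind the hinge; dropped: 85 mm above the counter, 60 mm in front of the hinge.
- trip_lever (a joint): lever angle in rad: 0 is up (leaning 0.22 past vertical to the back, where it rests by its own weight), 1.2 is dropped (leaning to the block's front). Past 0.22 it falls forward; below that it falls back to 0. A hard knock on the block can drop it. It turns about the block's y axis.
- shaker: steel shaker, 42 mm across, 79 mm high, bystander; origin under its centre
- mug: dark steel mug, 76 mm across, 85 mm high, handle to its y, bystander; origin under its centre
- bottle_a: clear bottle, 68 mm across, 190 mm high, bystander; origin under its centre
- bottle_b: second clear bottle like the first, bystander; origin under its centre
- tub: white round tub with lid, 112 mm across, 86 mm high, bystander; origin under its centre
- cap: bottle cap, 34 mm across, 13 mm high, bystander; origin under its centre
Not all that is in view belongs to the job. Leave any purple or yellow look-alike of the block alone.

How it is judged:
On the way, in this order (a step that is already met when the one before it is completed fails the run):
1. the block is home, flush against both rails within 4 mm, with its lever still up (x of back_left in the frame of dock between -0.004 and 0.004 m and x of back_right in the frame of dock above -0.004 m and y of back_left in the frame of dock between -0.004 and 0.004 m and y of front_left in the frame of dock above -0.004 m and z of back_left in the frame of dock below 0.005 m and value of joint trip_lever below 0.1 rad), for 0.2 s.
2. the test button is pressed, at least 4 mm in (value of joint test_button above 0.004 m).
3. the lever has dropped (value of joint trip_lever above 1.1 rad), for 0.1 s.
4. the lever is back up (value of joint trip_lever below 0.1 rad), for 0.2 s.
At the end, for the whole second after the job is handed in: The block rests in the dock with its back and left faces within 4 mm of the rails at both ends, the lever is up by itself (below 0.10 rad) and the test button is released (less than 1.5 mm in) (all of step 1 and value of joint test_button below 0.0015 m and linear speed of block below 0.01 m/s); the robot touches nothing.
It fails at once if another kitchen thing was shifted by more than 30 mm (distance of any of shaker, mug, bottle_a, bottle_b, tub, cap from where it was at the start of the episode above 0.03 m).
It fails at once if the block was tipped or lifted (angle between block's own z axis and vertical above 0.15 rad or height (world z) of block above 0.02 m).
It fails at once if the lever dropped while the block was more than 15 mm from home (value of joint trip_lever above 0.8 rad and (x of any of back_left, back_right in the frame of dock below -0.015 m or y of any of back_left, front_left in the frame of dock below -0.015 m)).
It also fails if it takes over 72 s, if anything falls off the work surface, if the arm or the gripper's body presses on something with over 40 N, if the wrist force passes 120 N, or if a joint passes its speed limit or range.

ROBOT

A 7-joint arm with a two-finger parallel gripper is mounted at the origin on the work surface. World frame = base frame: x ahead of the robot, y to its left, z up, the work surface at z = 0. Lengths are in m, angles in rad, forces in N, time in s.
With the tool pointing down it reaches from about 0.425 to 0.95 m from the base axis. Payload 4.7 kg.
Tool frame: the origin (TCP) lies at the very end of the fingers, on their centre line; the grasp point (between the pads) lies 19 mm behind it (grip_depth is the z of the grasp point in the tool frame, in m); z points along the fingers, y is the line along which they close (so a half turn about z gives the same grasp; the last joint's range is limited). The gripper opens to 87 mm and grips with 3 to 60 N. Pads are 19 mm wide; open, the fingers measure 117 mm over their backs; the gripper's body (75 mm by 190 mm) begins 51 mm behind the grasp point.
Start: joints at [-1.28, 0.469, -0.049, 1.532, 0.024, 1.141, -0.082], TCP at [0.212, 0.641, 0.223] pointing down, gripper open.
Joint ranges: [-2.59, 2.59], [-0.33, 1.99], [-1.39, 1.29], [0.1, 2.45], [-1.04, 4.18], [0.21, 1.99], [-2.66, 2.66]. Speed limits (rad/s): [2.57, 2.57, 3.14, 3.14, 3.14, 3.14, 3.14].

INTERFACE

Orientations are given as a rotation vector (axis times angle).
In Python, from cell import observe, snapshot, finish_job, grip_depth gives the robot as it stands. The module is installed in compiled form; this text tells all that it offers.
- The arm moves only by the tool move_arm, never from a script. Its argument "commands" is a list of rows, each a list of 2 entries, a list of its own where there are three numbers: the shift along the tool's x, y, z scaled (see below), then the turn about the tool's z scaled (see below). A call has 1 to 5 rows; each row is the pose to reach, as a shift and turn from the pose commanded when the call began, along the tool's axes at that moment; what a row does not reach only later rows make up. The controller multiplies each number of a shift by 0.1 m and each number of a turn by 90 degrees. A row lasts 1/12 s, in which the tool goes at most 41.7 mm and 7.16 degrees, less where a joint would pass 70% of its speed; a pose out of reach is approached as far as the arm can. A call with a number of a shift or a turn outside -1 to 1 is refused whole. A call with a gripper value outside its range is refused whole. "hand" is the finger opening in mm, from 0 to 87, set as the call begins (left out, the last holds). The fingers move at their own pace and stop on an object; "newtons" is the grip in N (left out, the last holds). Time passes only in rows, so rows that repeat a pose let the fingers close. It gives the time, the measured TCP pose, the force, the opening and the grip force at its end, in the units of the state.
- observe(): the state, without advancing time (a new reading comes with each control period).
- snapshot(name): name is "side" or "top"; returns a dict with "image" (420x560x3 uint8, red, green, blue), "z_map" (420x560 float32, m along the optical axis (not along the pixel's ray), 0 where there is no reading), "fx", "fy", "cx", "cy" (pixels), "dist" ([k1, k2, p1, p2, k3] as OpenCV has them; the pictures are not rectified), "rvec" (rotation vector, rad) and "tvec" (3), from world to camera coordinates, as OpenCV has them. Camera axes: x right, y down, z forward; pixel columns grow to the right and rows downward; lengths in m; the calibration is good to about 2 mm. A picture is of the moment at which its call begins.
- finish_job(): hands the job in; it is judged then, once.
The state is a dict: "time_s": time; "joint_pos": joint angles; "dq": joint speeds; "joint_efforts": joint torques, N m; "tcp_pos": TCP position; "tcp_rot": TCP orientation; "force": force on the tool from outside, world axes, zero at the start; "wrist_torque": the same for the moment, N m; "opening": finger opening in m; "gripper_force": force on a finger pad.
Only numpy, scipy, OpenCV 4.12 (cv2) and the standard library are available. Lean on these libraries where they do the work, as an engineer would, in place of code of your own. Each camera call takes 0.05 s, during which the arm holds its last target. There are 200 camera calls.

## Working session

There is one attempt and no reset: what is moved stays moved. The work goes in short steps, Python scripts to look and compute and a tool call to move; the robot and the scene stay as the last step left them, time stands still between calls to the robot, and variables do not carry over. Pictures are saved under pics/ and viewed, at most 13 in all, crops included, and the job is handed in when it is done.

Besides the shell and the picture viewer there is one more tool, called after "Request:" as a command line: name --argument value ..., lists and objects as JSON in quotes. move_arm: Moves the arm, as the interface text tells. Shifts and turns lie within -1 to 1; 1 stands for 0.1 m of shift or 90 degrees of turn. Its arguments: {"type":"object","properties":{"commands":{"type":"array"},"hand":{"type":"number"},"newtons":{"type":"number"}},"required":["commands"]}

```bash
mkdir -p pics; cat > h.py <<'E'
import numpy as np, cv2
from cell import observe, snapshot, finish_job, grip_depth
def snap(n):
    s=snapshot(n); s['K']=np.array([[s['fx'],0,s['cx']],[0,s['fy'],s['cy']],[0,0,1.]]); s['R']=cv2.Rodrigues(np.array(s['rvec'],float))[0]; s['t']=np.array(s['tvec'],float).ravel(); s['d']=np.array(s['dist'],float); return s
def rays(s,px):
    u=cv2.undistortPoints(np.array(px,float).reshape(-1,1,2),s['K'],s['d']).reshape(-1,2)
    return np.c_[u,np.ones(len(u))]
def plane(s,px,z):
    r=rays(s,px)@s['R']; c=-s['R'].T@s['t']; return c+r*((z-c[2])/r[:,2])[:,None]
def cloud(s):
    h,w=s['z_map'].shape; px=np.stack(np.meshgrid(np.arange(w),np.arange(h)),-1).reshape(-1,2)
    P=(rays(s,px)*s['z_map'].reshape(-1,1)-s['t'])@s['R']; P[s['z_map'].ravel()==0]=np.nan
    return P.reshape(h,w,3)
def proj(s,P): return cv2.projectPoints(np.array(P,float).reshape(-1,3),np.array(s['rvec'],float),s['t'],s['K'],s['d'])[0].reshape(-1,2)
E
python3 - <<'E'
from h import *
import pickle
for n in('side','top'):
    s=snap(n); pickle.dump(s,open(n+'.pkl','wb')); cv2.imwrite(f'pics/{n}0.png',s['image'][:,:,::-1]); print(n,-s['R'].T@s['t'],s['R'][2],s['fx'])
o=observe(); print(o, grip_depth)
E
```

```text
side [0.28264015 0.65676539 0.96664907] [ 0.16153544 -0.60680885 -0.77826044] 454.3157390619371
top [ 0.37360277 -0.01967172  1.37436111] [ 0.07472036 -0.00979482 -0.99715642] 398.51721175540496
{'time_s': 0.1, 'joint_pos': array([-1.27988458,  0.46936948, -0.04861416,  1.5335678 ,  0.02410079,
        1.14102075, -0.08223614]), 'dq': array([ 0.00116252, -0.00323083, -0.00172903, -0.00356531, -0.00016675,
        0.00159951,  0.00023582]), 'joint_efforts': array([ 9.50291178e-04, -5.09171784e+01, -8.11372069e-02, -2.36830097e+01,
       -6.15076558e-02,  3.45082604e-02,  6.34659659e-05]), 'tcp_pos': array([0.21201757, 0.64026485, 0.22160141]), 'tcp_rot': array([-5.00013415e-01, -3.10131314e+00,  2.77211317e-03]), 'force': array([ 0.48655672, -0.05668127,  0.66953023]), 'wrist_torque': array([-0.0019048 , -0.01099402, -0.0033874 ]), 'gripper_force': 0.0, 'opening': 0.08706397984954} -0.0187
```

View pics/side0.png

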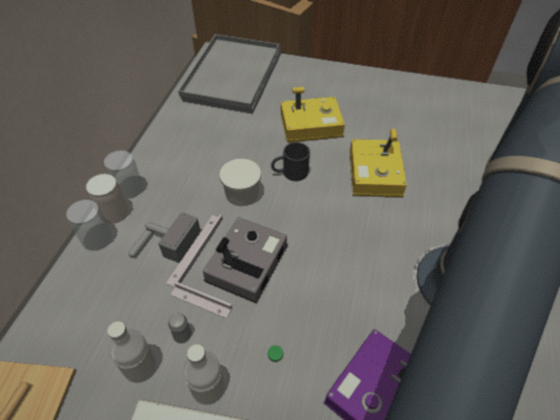

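View pics/top0.png

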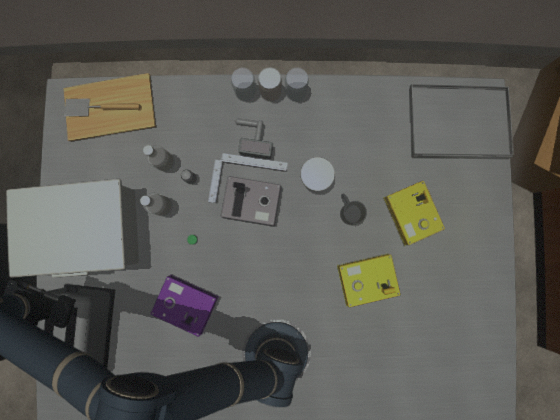

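The top view shows the grey block at about (250,200) and the dock L with its back rail at (222–288, 155–168) and side rail at (209–221, 160–203). The side view has the block at (245,258), the lever grip at (225,245), the button at (252,237) and the dock corner at (172,287). The purple and yellow look-alikes are elsewhere. Next I'll measure the geometry.

```bash
python3 - <<'E'
from h import *
import pickle
for n in('top','side'):
    s=pickle.load(open(n+'.pkl','rb')); C=cloud(s); X,Y,Z=C[...,0],C[...,1],C[...,2]
    roi=(X>.4)&(X<.75)&(Y>-.1)&(Y<.3)
    tab=roi&(abs(Z)<.012); print(n,'table z',np.nanmedian(Z[tab]))
    for nm,lo,hi in(('blk',.047,.062),('rail',.015,.028)):
        m=(roi&(Z>lo)&(Z<hi)).astype(np.uint8); m=cv2.morphologyEx(m,cv2.MORPH_OPEN,np.ones((3,3)))
        k,L,st,ce=cv2.connectedComponentsWithStats(m)
        for i in range(1,k):
            if st[i,4]<60: continue
            P=C[L==i]; r=cv2.minAreaRect(P[:,:2].astype(np.float32)*1000)
            print(nm,st[i],np.round(ce[i]),np.round(P.mean(0),3),'rect',np.round(r[0],1),np.round(r[1],1),round(r[2],1))
    cv2.imwrite(f'pics/{n}c.png',cv2.resize(s['image'][130:250,170:330] if n=='top' else s['image'][195:335,140:320],None,fx=5 if n=='top' else 4.2,fy=5 if n=='top' else 4.2,interpolation=cv2.INTER_CUBIC)[:,:,::-1])
E
```

```text
top table z 0.0013949425297557195
blk [ 221  176   59   49 1997] [251. 201.] [0.513 0.084 0.056] rect [515.1  86.1] [180.9 141.3] 80.4
side table z 0.0005941722773888673
blk [ 203  217   84   75 3338] [246. 255.] [0.51  0.092 0.055] rect [515.   84.5] [182.7 140.6] 81.1
blk [171 240  14  13  64] [178. 246.] [0.678 0.111 0.055] rect [676.9 108.6] [41.8 14.6] 63.9
rail [204 216  17  24  79] [212. 228.] [0.631 0.014 0.021] rect [631.9  12.5] [85.2  8.5] 82.2
rail [175 249  56  58 339] [197. 283.] [0.609 0.176 0.021] rect [608. 178.] [ 87.2 182.9] 46.1
```

View pics/topc.png

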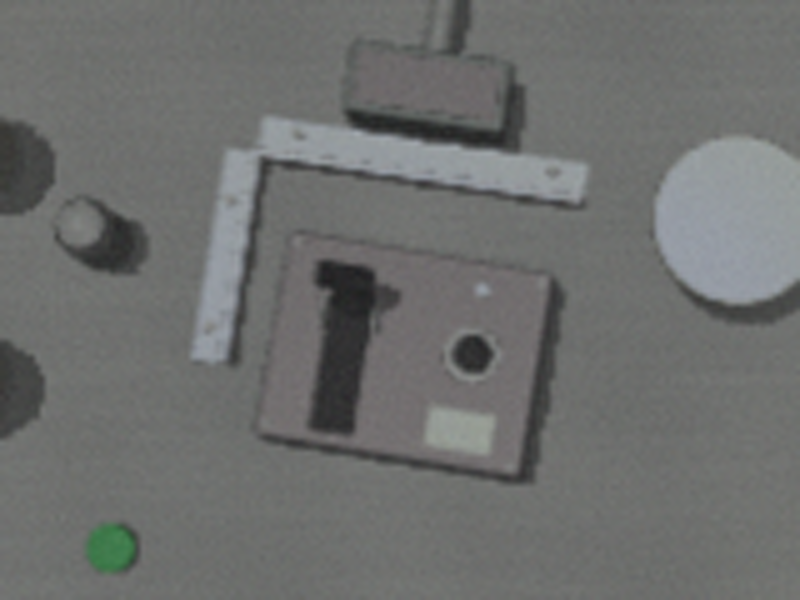

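View pics/sidec.png

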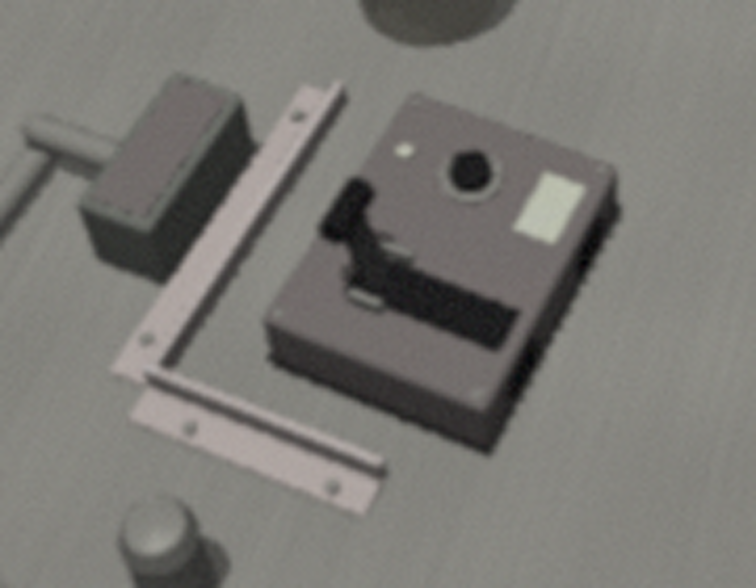

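```bash
cat >> h.py <<'E'
def geom(s):
    """dock inner corner+axis, block centre+axes from top view by edges"""
    g=cv2.GaussianBlur(cv2.cvtColor(s['image'],cv2.COLOR_RGB2GRAY),(3,3),0).astype(float)
    def edge(A,B,z,span=.014):
        # A,B approx world xy of an edge: strongest bright->dark/dark->bright step across it, sampled along; robust line
        A,B=np.array(A,float),np.array(B,float); d=(B-A)/np.linalg.norm(B-A); nrm=np.array([-d[1],d[0]]); out=[]
        o=np.arange(-span,span,.0004)
        for f in np.linspace(.08,.92,40):
            q=A+(B-A)*f; W=np.c_[q+o[:,None]*nrm,np.full(len(o),z)]; p=proj(s,W).astype(np.float32)
            v=cv2.remap(g.astype(np.float32),p[:,:1],p[:,1:],cv2.INTER_LINEAR).ravel()
            out.append((W[:,:2],np.gradient(cv2.GaussianBlur(v[:,None],(1,9),0).ravel())))
        sg=np.sign(sum(x[1][np.argmax(abs(x[1]))] for x in out))
        P=np.array([w[np.argmax(sg*gr)] for w,gr in out])
        l=cv2.fitLine(P.astype(np.float32),cv2.DIST_HUBER,0,1e-4,1e-4).ravel()
        return l[2:],l[:2]*np.sign(l[:2]@d), np.std((P-l[2:])@[-l[1],l[0]])
    return edge
def inter(a,b):
    t=np.linalg.solve(np.c_[a[1],-b[1]],b[0]-a[0]); return a[0]+a[1]*t[0]
E
python3 - <<'E'
from h import *
import pickle
T=pickle.load(open('top.pkl','rb'));S=pickle.load(open('side.pkl','rb'))
c=lambda p:np.array(p)/5+[170,130]-.4
cs=lambda p:np.array(p)/4.2+[140,195]-.4
e=geom(T)
for nm,a,b,z in(('back',(268,161),(580,205),.022),('sideR',(262,165),(235,358),.022)):
    A=plane(T,[c(a),c(b)],z)[:,:2]; r=e(A[0],A[1],z,.007); print(nm,A.round(4).tolist(),r,np.degrees(np.arctan2(r[1][1],r[1][0])))
    if nm=='back':back=r
print('corner',inter(back,r))
# side view rim clicks
print('side rim inner back', plane(S,[cs((345,90)),cs((170,365))],.022).round(4).tolist())
print('side rim side', plane(S,[cs((150,376)),cs((384,463))],.022).round(4).tolist())
tc=[(296,232),(550,272),(520,475),(258,433)]; W=plane(T,[c(p) for p in tc],.055)[:,:2]
L=[e(W[i],W[(i+1)%4],.055,.008) for i in range(4)]; K=np.array([inter(L[i-1],L[i]) for i in range(4)])
print('block clicks',W.round(4).tolist()); print('corners',K.round(4).tolist(),[round(l[2],4) for l in L],'centre',K.mean(0),'ang',[round(np.degrees(np.arctan2(l[1][1],l[1][0])),2) for l in L])
print('sizes',[np.linalg.norm(K[i]-K[i-1]).round(4) for i in range(4)])
sc=[(414,95),(617,170),(490,408),(268,318)]; print('side blk',plane(S,[cs(p) for p in sc],.055).round(4).tolist())
# button two views height (least squares of rays)
def tri(pT,pS):
    A=[];b=[]
    for s,p in((T,pT),(S,pS)):
        d=(rays(s,[p])@s['R'])[0];d/=np.linalg.norm(d);M=np.eye(3)-np.outer(d,d);A.append(M);b.append(M@(-s['R'].T@s['t']))
    return np.linalg.lstsq(np.vstack(A),np.hstack(b),rcond=None)[0]
print('button',tri(c((472,353)),cs((470,171))),'grip',tri(c((345,276)),cs((347,208))), 'blk back corners',tri(c(tc[0]),cs(sc[3])),tri(c(tc[1]),cs(sc[0])))
print('rail right end',tri(c((584,205)),cs((345,90))))
o=observe();R=cv2.Rodrigues(o['tcp_rot'])[0];print(R.round(3))
E
```

```text
back [[0.6527, 0.1823], [0.6219, -0.0326]] (array([0.64002776, 0.07444923], dtype=float32), array([-0.14951609, -0.98875928]), np.float64(0.0007368963455757734)) -98.59888447367449
sideR [[0.65, 0.1864], [0.5163, 0.2031]] (array([0.5828166, 0.1991899], dtype=float32), array([-0.98980904,  0.1424012 ]), np.float64(0.0006320752378129711)) 171.81318266575428
corner [0.65727078 0.18847838]
side rim inner back [[0.6191, -0.0293, 0.022], [0.6478, 0.1839, 0.022]]
side rim side [[0.6558, 0.1933, 0.022], [0.5115, 0.2105, 0.022]]
block clicks [[0.5976, 0.1579], [0.5705, -0.0122], [0.4348, 0.0076], [0.4628, 0.1817]]
corners [[0.6021, 0.1567], [0.5736, -0.0138], [0.4292, 0.011], [0.4569, 0.1816]] [np.float64(0.0008), np.float64(0.0007), np.float64(0.0032), np.float64(0.0008)] centre [0.51542931 0.08385865] ang [np.float64(-99.5), np.float64(170.26), np.float64(80.77), np.float64(-9.73)]
sizes [np.float64(0.1473), np.float64(0.1728), np.float64(0.1465), np.float64(0.1728)]
side blk [[0.5656, -0.0127, 0.055], [0.4323, 0.0097, 0.055], [0.4591, 0.1805, 0.055], [0.5943, 0.1586, 0.055]]
button [0.51437623 0.03914398 0.0637669 ] grip [0.55746842 0.11753424 0.11851518] blk back corners [0.59650904 0.15776157 0.05302287] [ 0.56814559 -0.01271269  0.054579  ]
rail right end [ 0.6228314  -0.03559843  0.01329331]
[[-0.949  0.314 -0.001]
 [ 0.314  0.949 -0.002]
 [-0.    -0.002 -1.   ]]
```

```bash
python3 - <<'E'
from h import *
import pickle
s=pickle.load(open('top.pkl','rb')); C=cloud(s)
X,Y,Z=C[...,0],C[...,1],C[...,2]
for nm,(u0,u1,v0,v1) in dict(box=(10,120,190,270),bottles=(140,175,140,215)).items():
    P=C[v0:v1,u0:u1].reshape(-1,3);P=P[P[:,2]>.03];print(nm,np.nanmin(P,0).round(3),np.nanmax(P,0).round(3),np.nanmedian(P,0).round(3))
m=(X>.15)&(X<.75)&(Y>.2)&(Y<.8)&(Z>.1)&(Z<.6)
for y in np.arange(.2,.8,.05):
    k=m&(Y>y)&(Y<y+.05); print(round(y,2),k.sum(), (X[k].min().round(2),X[k].max().round(2),Z[k].max().round(2)) if k.any() else '')
E
```

```text
box [0.289 0.475 0.159] [0.539 0.848 0.177] [0.414 0.654 0.168]
bottles [0.467 0.355 0.03 ] [0.686 0.423 0.199] [0.623 0.377 0.128]
0.2 0 
0.25 0 
0.3 0 
0.35 682 (np.float64(0.47), np.float64(0.68), np.float64(0.2))
0.4 97 (np.float64(0.47), np.float64(0.69), np.float64(0.2))
0.45 1298 (np.float64(0.2), np.float64(0.57), np.float64(0.6))
0.5 1613 (np.float64(0.18), np.float64(0.57), np.float64(0.6))
0.55 2849 (np.float64(0.15), np.float64(0.57), np.float64(0.6))
0.6 2485 (np.float64(0.15), np.float64(0.56), np.float64(0.53))
0.65 1738 (np.float64(0.2), np.float64(0.56), np.float64(0.44))
0.7 1513 (np.float64(0.21), np.float64(0.55), np.float64(0.34))
0.75 1302 (np.float64(0.27), np.float64(0.55), np.float64(0.17))
0.8 0
```

Request:
move_arm --commands '[[[0,0,-0.3],-0.05],[[0,0,-0.6],-0.111],[[0,0,-0.6],-0.111]]'

```text
time_s: 0.35
tcp_pos: [0.2129, 0.6435, 0.2887]
tcp_rot: [0.224, 3.132, 0.016]
force: [0.5, 0.8, 2.6]
opening: 0.0871
gripper_force: 0.0
```

Request:
move_arm --commands '[[[-0.25,-0.3,0],0],[[-0.5,-0.6,0],0],[[-0.75,-0.9,0],0],[[-1,-1,0],0]]'

```text
time_s: 0.68
tcp_pos: [0.2975, 0.523, 0.2824]
tcp_rot: [0.231, 3.133, -0.004]
force: [0.4, 0.8, 0.6]
opening: 0.0867
gripper_force: 0.0
```

Request:
move_arm --commands '[[[-0.25,-0.3,0],0],[[-0.5,-0.6,0],0],[[-0.75,-0.9,0],0],[[-1,-1,0],0]]'

```text
time_s: 1.02
tcp_pos: [0.3822, 0.409, 0.2825]
tcp_rot: [-0.234, -3.133, 0.004]
force: [1.4, 0.0, -0.1]
opening: 0.0866
gripper_force: 0.0
```

Request:
move_arm --commands '[[[-0.1,-0.3,0],0],[[-0.2,-0.6,0],0],[[-0.4,-0.9,0],0],[[-0.5,-1,0],0]]'

```text
time_s: 1.35
tcp_pos: [0.4177, 0.3022, 0.2824]
tcp_rot: [0.238, 3.132, -0.004]
force: [0.5, -0.8, -0.5]
opening: 0.0872
gripper_force: 0.0
```

Request:
move_arm --commands '[[[-0.1,-0.3,0],0],[[-0.2,-0.6,0],0],[[-0.3,-0.9,0],0],[[-0.3,-1,0],0]]'

```text
time_s: 1.68
tcp_pos: [0.4325, 0.199, 0.2823]
tcp_rot: [0.24, 3.132, -0.003]
force: [0.0, -0.2, 0.2]
opening: 0.0867
gripper_force: 0.0
```

Request:
move_arm --commands '[[[0,-0.4,0.2],0],[[0,-0.8,0.5],0],[[0,-1,0.8],0],[[0,-1,1],0],[[0,-1,1],0]]'

```text
time_s: 2.1
tcp_pos: [0.4129, 0.1028, 0.1786]
tcp_rot: [-0.233, -3.124, 0.006]
force: [-1.0, 0.0, -0.6]
opening: 0.0874
gripper_force: 0.0
```

```bash
python3 - <<'E'
from h import *
for n in('side',):
    s=snap(n); cv2.imwrite(f'pics/{n}1.png',s['image'][:,:,::-1])
o=observe(); print(o['tcp_pos'],o['tcp_rot'],o['joint_pos'])
E
```

```text
[0.41497992 0.10478813 0.18096895] [-2.30157420e-01 -3.12866945e+00  3.05036157e-03] [-0.54740261  0.10967986  0.2184769   2.14304307 -0.0303314   0.89655486
  1.11279053]
```

View pics/side1.png

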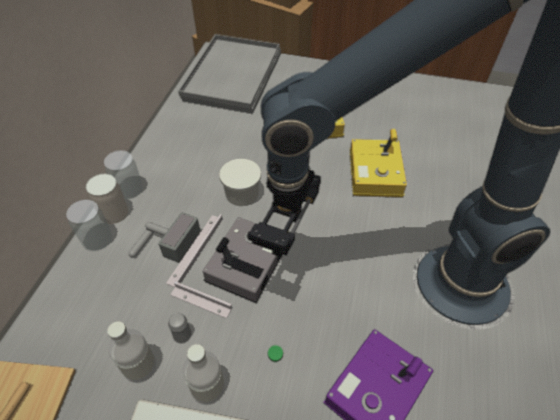

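The picture shows the open gripper just in front of the block at about (280,225), clear of everything. Now I'll descend.

Request:
move_arm --commands '[[[0,0,0.3],0],[[0,0,0.6],0],[[0,0,0.9],0],[[0,0,1],0],[[0,0,1],0]]'

```text
time_s: 2.57
tcp_pos: [0.4165, 0.107, 0.0816]
tcp_rot: [-0.224, -3.131, 0.001]
force: [-0.5, -0.2, -1.0]
opening: 0.0869
gripper_force: 0.0
```

Request:
move_arm --commands '[[[0,0,0.2],0],[[0,0,0.4],0],[[0,0,0.5],0],[[0,0,0.5],0],[[0,0,0.5],0]]'

```text
time_s: 2.98
tcp_pos: [0.4183, 0.1069, 0.0338]
tcp_rot: [0.226, 3.131, 0.002]
force: [-0.7, -0.5, 0.3]
opening: 0.0874
gripper_force: 0.0
```

Request:
move_arm --commands '[[[-0.05,0,0],0],[[-0.1,0,0],0],[[-0.15,0,0],0],[[-0.15,0,0],0]]'

```text
time_s: 3.32
tcp_pos: [0.4339, 0.1036, 0.0335]
tcp_rot: [0.229, 3.13, 0.002]
force: [0.2, -0.1, 0.7]
opening: 0.0872
gripper_force: 0.0
```

Request:
move_arm --commands '[[[-0.03,0,0],0],[[-0.06,0,0],0],[[-0.09,0,0],0],[[-0.12,0,0],0],[[-0.15,0,0],0]]'

```text
time_s: 3.73
tcp_pos: [0.44, 0.1005, 0.0315]
tcp_rot: [-0.23, -3.119, 0.004]
force: [-13.3, 1.0, 10.1]
opening: 0.0868
gripper_force: 6.6
```

Request:
move_arm --commands '[[[-0.03,0,0],0],[[-0.06,0,0],0],[[-0.09,0,0],0],[[-0.12,0,0],0],[[-0.15,0,0],0]]'

```text
time_s: 4.15
tcp_pos: [0.4547, 0.0988, 0.0314]
tcp_rot: [-0.226, -3.12, 0.004]
force: [-11.1, 0.8, 8.4]
opening: 0.0871
gripper_force: 5.7
```

Request:
move_arm --commands '[[[-0.03,0,0],0],[[-0.06,0,0],0],[[-0.09,0,0],0],[[-0.12,0,0],0],[[-0.12,0,0],0]]'

```text
time_s: 4.57
tcp_pos: [0.4686, 0.097, 0.0314]
tcp_rot: [-0.227, -3.124, 0.003]
force: [-6.2, 1.8, 1.4]
opening: 0.0873
gripper_force: 3.3
```

Request:
move_arm --commands '[[[-0.03,0,0],0],[[-0.06,0,0],0],[[-0.09,0,0],0],[[-0.12,0,0],0],[[-0.15,0,0],0]]'

```text
time_s: 4.98
tcp_pos: [0.4822, 0.0951, 0.0314]
tcp_rot: [-0.226, -3.121, 0.003]
force: [-10.0, 1.0, 6.3]
opening: 0.0869
gripper_force: 5.1
```

Request:
move_arm --commands '[[[0.1,0,0],0],[[0.3,0,0],0],[[0.3,0,-0.4],0],[[0.3,0,-0.8],0],[[0.3,0,-1],0]]'

```text
time_s: 5.4
tcp_pos: [0.4598, 0.0998, 0.136]
tcp_rot: [0.228, 3.128, 0.003]
force: [1.5, 0.6, 0.5]
opening: 0.0867
gripper_force: 0.0
```

```bash
python3 - <<'E'
from h import *
import pickle
s=snap('side'); pickle.dump(s,open('side2.pkl','wb'))
C=cloud(s);X,Y,Z=C[...,0],C[...,1],C[...,2]
m=((X>.44)&(X<.75)&(Y>-.1)&(Y<.3)&(Z>.047)&(Z<.062)).astype(np.uint8);m=cv2.morphologyEx(m,cv2.MORPH_OPEN,np.ones((3,3)))
k,L,st,ce=cv2.connectedComponentsWithStats(m);i=1+np.argmax(st[1:,4]);P=C[L==i];print(cv2.minAreaRect(P[:,:2].astype(np.float32)*1000))
cv2.imwrite('pics/side2.png',cv2.resize(s['image'][195:335,140:320],None,fx=4.2,fy=4.2,interpolation=cv2.INTER_CUBIC)[:,:,::-1])
o=observe(); print(o['tcp_pos'],o['tcp_rot'],o['joint_pos'])
E
```

```text
((560.3753662109375, 79.3463134765625), (181.36415100097656, 141.6793975830078), 81.43704986572266)
[0.46192913 0.10033231 0.13855749] [0.22791123 3.1228116  0.00740981] [-0.49643203  0.23657766  0.22517054  2.10833862 -0.07475945  0.79236324
  1.1996952 ]
```

View pics/side2.png

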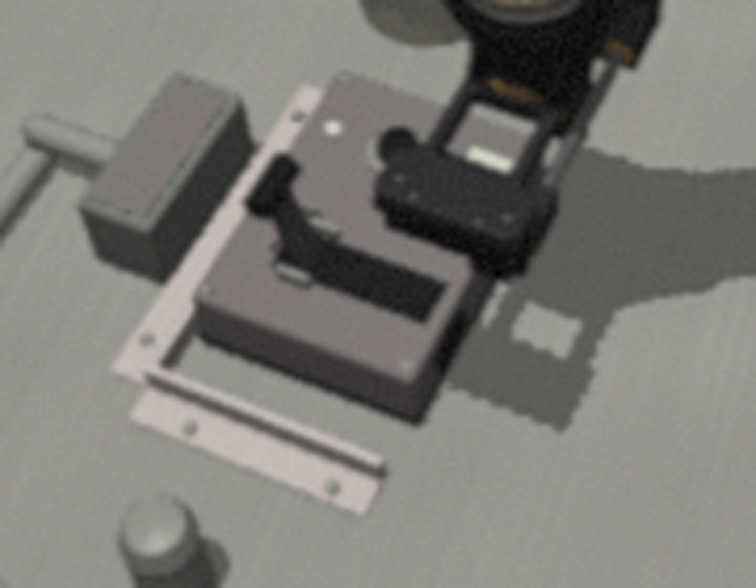

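The lever is still up, with the grip at crop (275,185). The block sits about 7 mm from the back rail and 30 mm from the side rail. I'll check the tub position before pushing from the right.

```bash
python3 - <<'E'
from h import *
import pickle
for n in('top','side'):
    s=pickle.load(open(n+'.pkl','rb'));C=cloud(s);X,Y,Z=C[...,0],C[...,1],C[...,2]
    m=((X>.5)&(X<.75)&(Y>-.3)&(Y<0)&(Z>.075)&(Z<.1)); P=C[m]; print(n,cv2.minEnclosingCircle(P[:,:2].astype(np.float32)),np.median(P[:,2]))
E
```

```text
top ((0.566519021987915, -0.18728648126125336), 0.11824467033147812) 0.08567758011124435
side ((0.566398024559021, -0.18800601363182068), 0.11807259917259216) 0.08478382524450245
```

Request:
move_arm --commands '[[[0,0,-0.3],0.07],[[0,0,-0.6],0.14],[[0,0,-0.6],0.22],[[0,0,-0.6],0.3],[[0,0,-0.6],0.37]]'

```text
time_s: 5.87
tcp_pos: [0.4585, 0.0995, 0.1929]
tcp_rot: [1.125, 2.932, 0.002]
force: [0.2, -0.9, -0.5]
opening: 0.087
gripper_force: 0.0
```

Request:
move_arm --commands '[[[0,0,0],0.08],[[0,0,0],0.16],[[0,0,0],0.24],[[0,0,0],0.32],[[0,0,0],0.4]]'

```text
time_s: 6.28
tcp_pos: [0.4581, 0.0993, 0.1922]
tcp_rot: [1.973, 2.445, 0.0]
force: [-0.2, -0.4, -0.0]
opening: 0.0868
gripper_force: 0.0
```

Request:
move_arm --commands '[[[0,0,0],0.08],[[0,0,0],0.16],[[0,0,0],0.23],[[0,0,0],0.23],[[0,0,0],0.23]]'

```text
time_s: 6.7
tcp_pos: [0.4581, 0.0995, 0.1923]
tcp_rot: [2.37, 2.062, -0.0]
force: [0.1, 0.5, 0.9]
opening: 0.0868
gripper_force: 0.0
```

Request:
move_arm --commands '[[[-0.25,0.25,0],0.005],[[-0.5,0.5,0],0.005],[[-0.75,0.75,0],0.005],[[-1,1,0],0.005],[[-1,1,0],0.005]]'

```text
time_s: 7.12
tcp_pos: [0.5465, -0.0209, 0.193]
tcp_rot: [2.383, 2.037, 0.0]
force: [0.5, 0.7, 0.3]
opening: 0.087
gripper_force: 0.0
```

```bash
python3 - <<'E'
from h import *
import pickle
for n in('top','side'):
    s=pickle.load(open(n+'.pkl','rb'));C=cloud(s);X,Y,Z=C[...,0],C[...,1],C[...,2]
    m=((X>.5)&(X<.75)&(Y>-.3)&(Y<0)&(Z>.075)&(Z<.1)).astype(np.uint8);k,L,st,ce=cv2.connectedComponentsWithStats(m);i=1+np.argmax(st[1:,4]);P=C[L==i]; print(n,cv2.minEnclosingCircle(P[:,:2].astype(np.float32)))
E
```

```text
top ((0.6002408266067505, -0.13570080697536469), 0.056897737085819244)
side ((0.6008033752441406, -0.1353406012058258), 0.058758947998285294)
```

Request:
move_arm --commands '[[[-0.14,0,0],0],[[-0.14,0,0.3],0],[[-0.14,0,0.6],0],[[-0.14,0,0.9],0],[[-0.14,0,0.9],0]]'

```text
time_s: 7.53
tcp_pos: [0.5367, -0.0272, 0.0975]
tcp_rot: [-2.374, -2.047, 0.013]
force: [-0.9, -0.2, -1.2]
opening: 0.0873
gripper_force: 0.0
```

Request:
move_arm --commands '[[[0,0,0.3],0],[[0,0,0.5],0],[[0,0,0.68],0],[[0,0,0.68],0]]'

```text
time_s: 7.87
tcp_pos: [0.5394, -0.0272, 0.0328]
tcp_rot: [-2.377, -2.049, 0.006]
force: [-0.9, 0.2, -0.4]
opening: 0.087
gripper_force: 0.0
```

Request:
move_arm --commands '[[[0.03,0,0],0],[[0.06,0,0],0],[[0.09,0,0],0],[[0.12,0,0],0],[[0.15,0,0],0]]'

```text
time_s: 8.28
tcp_pos: [0.5439, -0.0157, 0.0362]
tcp_rot: [2.38, 2.044, -0.001]
force: [-1.3, -7.0, 0.8]
opening: 0.0868
gripper_force: 3.7
```

Request:
move_arm --commands '[[[0.03,0,0],0],[[0.06,0,0],0],[[0.09,0,0],0],[[0.12,0,0],0],[[0.15,0,0],0]]'

```text
time_s: 8.7
tcp_pos: [0.5462, -0.0009, 0.0362]
tcp_rot: [2.38, 2.044, -0.0]
force: [-1.4, -7.3, 2.0]
opening: 0.0869
gripper_force: 3.6
```

Request:
move_arm --commands '[[[0.03,0,0],0],[[0.06,0,0],0],[[0.08,0,0],0],[[0.1,0,0],0],[[0.1,0,0],0]]'

```text
time_s: 9.12
tcp_pos: [0.5478, 0.0092, 0.0362]
tcp_rot: [2.38, 2.044, -0.0]
force: [-0.3, -6.2, 0.8]
opening: 0.0869
gripper_force: 3.4
```

Request:
move_arm --commands '[[[0.01,0,0],0],[[0.02,0,0],0],[[0.03,0,0],0],[[0.03,0,0],0]]'

```text
time_s: 9.45
tcp_pos: [0.5478, 0.0093, 0.0362]
tcp_rot: [2.379, 2.042, -0.004]
force: [-1.8, -12.1, 2.6]
opening: 0.0869
gripper_force: 6.0
```

Request:
move_arm --commands '[[[0.01,0,0],0],[[0.02,0,0],0],[[0.03,0,0],0],[[0.03,0,0],0]]'

```text
time_s: 9.78
tcp_pos: [0.5478, 0.0093, 0.0363]
tcp_rot: [2.378, 2.04, -0.008]
force: [-3.2, -17.2, 3.7]
opening: 0.0865
gripper_force: 8.8
```

```bash
python3 - <<'E'
from h import *
print(observe()['tcp_pos'],observe()['force'])
s=snap('side');C=cloud(s);X,Y,Z=C[...,0],C[...,1],C[...,2]
m=((X>.44)&(X<.75)&(Y>-.1)&(Y<.3)&(Z>.047)&(Z<.062)).astype(np.uint8);m=cv2.morphologyEx(m,cv2.MORPH_OPEN,np.ones((3,3)))
k,L,st,ce=cv2.connectedComponentsWithStats(m);i=1+np.argmax(st[1:,4]);P=C[L==i];print(cv2.minAreaRect(P[:,:2].astype(np.float32)*1000))
cv2.imwrite('pics/side3.png',cv2.resize(s['image'][195:335,140:320],None,fx=4.2,fy=4.2,interpolation=cv2.INTER_CUBIC)[:,:,::-1])
E
```

```text
[0.54779966 0.00931675 0.03628117] [ -3.19816711 -17.16223833   3.67408149]
((565.267822265625, 106.5691909790039), (186.90731811523438, 141.0431671142578), 80.91328430175781)
```

View pics/side3.png

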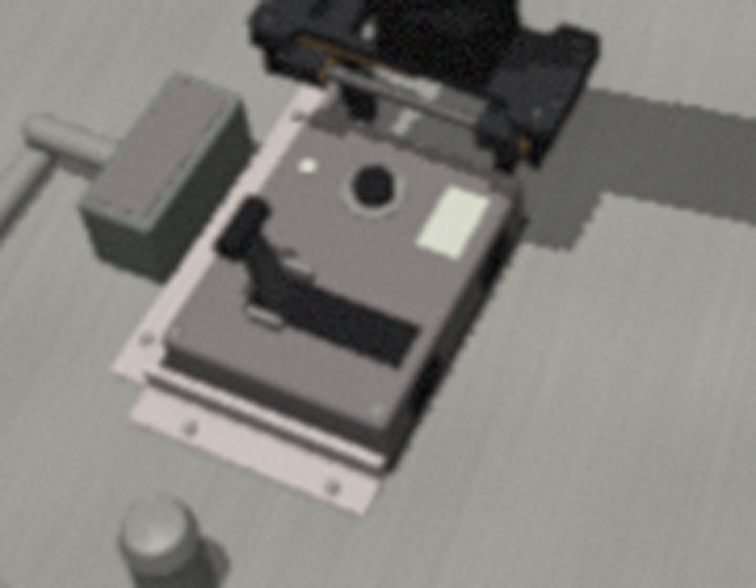

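The block now touches the side rail with the lever up. A small back gap remains. I'll retreat, rotate, and push from the front again with both fingers.

Request:
move_arm --commands '[[[-0.15,0,0],0],[[-0.25,0,0],0],[[-0.25,0,-0.4],0],[[-0.25,0,-0.8],0],[[-0.25,0,-1],0]]'

```text
time_s: 10.25
tcp_pos: [0.5466, -0.0069, 0.1393]
tcp_rot: [2.379, 2.046, 0.009]
force: [1.3, 0.8, 0.2]
opening: 0.0868
gripper_force: 0.0
```

Request:
move_arm --commands '[[[0,0,-0.3],-0.07],[[0,0,-0.6],-0.14],[[0,0,-0.6],-0.22],[[0,0,-0.6],-0.3],[[0,0,-0.6],-0.37]]'

```text
time_s: 10.67
tcp_pos: [0.5448, -0.006, 0.1966]
tcp_rot: [1.684, 2.649, 0.005]
force: [0.3, 0.6, -0.3]
opening: 0.0869
gripper_force: 0.0
```

Request:
move_arm --commands '[[[0,0,0],-0.08],[[0,0,0],-0.16],[[0,0,0],-0.24],[[0,0,0],-0.32],[[0,0,0],-0.4]]'

```text
time_s: 11.08
tcp_pos: [0.5445, -0.0062, 0.1957]
tcp_rot: [0.788, 3.039, 0.002]
force: [-0.4, -1.4, 0.0]
opening: 0.0871
gripper_force: 0.0
```

Request:
move_arm --commands '[[[0,0,0],-0.08],[[0,0,0],-0.16],[[0,0,0],-0.23],[[0,0,0],-0.23],[[0,0,0],-0.23]]'

```text
time_s: 11.5
tcp_pos: [0.5444, -0.0065, 0.1954]
tcp_rot: [0.245, 3.131, 0.001]
force: [0.4, 0.6, 0.3]
opening: 0.0875
gripper_force: 0.0
```

Request:
move_arm --commands '[[[0.3,0.2,0],-0.006],[[0.6,0.4,0],-0.006],[[0.97,0.6,0],-0.006],[[0.97,0.9,0],-0.006],[[0.97,1,0],-0.006]]'

```text
time_s: 11.92
tcp_pos: [0.4621, 0.1112, 0.1951]
tcp_rot: [0.22, 3.133, 0.004]
force: [1.3, 0.5, 0.9]
opening: 0.0872
gripper_force: 0.0
```

Request:
move_arm --commands '[[[0,0.17,0.3],0],[[0,0.17,0.6],0],[[0,0.17,0.9],0],[[0,0.17,1],0],[[0,0.17,1],0]]'

```text
time_s: 12.33
tcp_pos: [0.465, 0.1228, 0.0926]
tcp_rot: [-0.228, -3.129, 0.004]
force: [-0.9, -0.1, 0.5]
opening: 0.087
gripper_force: 0.0
```

Request:
move_arm --commands '[[[0,0,0.3],0],[[0,0,0.6],0],[[0,0,0.62],0],[[0,0,0.62],0],[[0,0,0.62],0]]'

```text
time_s: 12.75
tcp_pos: [0.4677, 0.1238, 0.0343]
tcp_rot: [0.227, 3.131, 0.002]
force: [0.5, -0.2, 0.6]
opening: 0.0871
gripper_force: 0.0
```

Request:
move_arm --commands '[[[-0.05,0,0],0],[[-0.1,0,0],0],[[-0.13,0,0],0],[[-0.16,0,0],0],[[-0.16,0,0],0]]'

```text
time_s: 13.17
tcp_pos: [0.4831, 0.1213, 0.0331]
tcp_rot: [0.227, 3.132, 0.001]
force: [-0.7, 0.4, 0.2]
opening: 0.0873
gripper_force: 0.0
```

Request:
move_arm --commands '[[[-0.02,0,0],0],[[-0.04,0,0],0],[[-0.06,0,0],0],[[-0.08,0,0],0],[[-0.1,0,0],0]]'

```text
time_s: 13.58
tcp_pos: [0.4873, 0.1203, 0.0319]
tcp_rot: [-0.227, -3.123, 0.002]
force: [-10.3, 2.3, 9.1]
opening: 0.0873
gripper_force: 5.3
```

Request:
move_arm --commands '[[[-0.01,0,0],0],[[-0.02,0,0],0],[[-0.03,0,0],0],[[-0.03,0,0],0]]'

```text
time_s: 13.92
tcp_pos: [0.4876, 0.1199, 0.0315]
tcp_rot: [-0.226, -3.118, 0.003]
force: [-13.6, 2.8, 11.0]
opening: 0.0868
gripper_force: 7.0
```

Request:
move_arm --commands '[[[-0.01,0,0],0],[[-0.02,0,0],0],[[-0.03,0,0],0],[[-0.03,0,0],0]]'

```text
time_s: 14.25
tcp_pos: [0.488, 0.1194, 0.0313]
tcp_rot: [-0.224, -3.114, 0.005]
force: [-18.0, 2.7, 16.1]
opening: 0.0872
gripper_force: 9.4
```

Request:
move_arm --commands '[[[-0.01,0,0],0],[[-0.02,0,0],0],[[-0.03,0,0],0],[[-0.04,0,0],0],[[-0.04,0,0],0]]'

```text
time_s: 14.67
tcp_pos: [0.4931, 0.1185, 0.0312]
tcp_rot: [-0.223, -3.116, 0.005]
force: [-15.8, 1.7, 13.1]
opening: 0.0872
gripper_force: 8.0
```

```bash
python3 - <<'E'
from h import *
import pickle
s=snap('side');pickle.dump(s,open('s4.pkl','wb'))
cv2.imwrite('pics/side4.png',cv2.resize(s['image'][210:320,150:260],None,fx=5.4,fy=5.4,interpolation=cv2.INTER_CUBIC)[:,:,::-1])
E
```

```text
(no output)
```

View pics/side4.png

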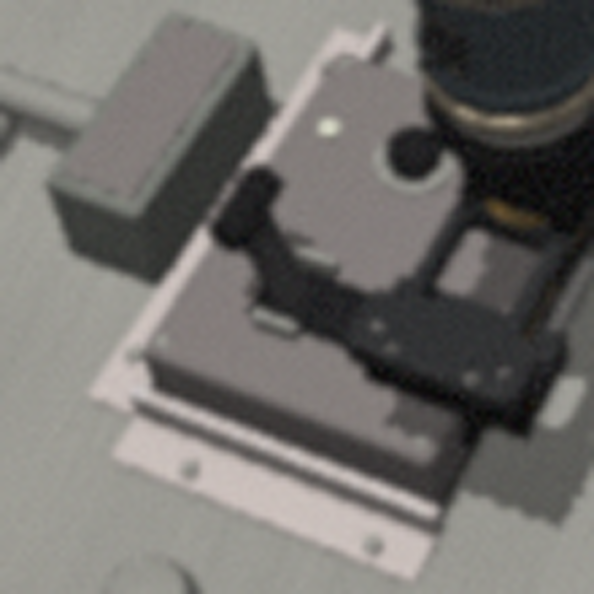

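The block was held by side-rail friction. It has now slid about 5 mm, and the left and back edges look close in the crop. The lever is up. I'll keep pressing until it is stiff.

Request:
move_arm --commands '[[[-0.01,0,0],0],[[-0.02,0,0],0],[[-0.03,0,0],0],[[-0.03,0,0],0]]'

```text
time_s: 15.05
tcp_pos: [0.4931, 0.1185, 0.0311]
tcp_rot: [-0.222, -3.11, 0.006]
force: [-22.6, 2.4, 18.0]
opening: 0.0872
gripper_force: 11.1
```

Request:
move_arm --commands '[[[-0.01,0,0],0],[[-0.02,0,0],0],[[-0.03,0,0],0],[[-0.03,0,0],0]]'

```text
time_s: 15.38
tcp_pos: [0.4931, 0.1184, 0.0308]
tcp_rot: [-0.221, -3.104, 0.007]
force: [-27.9, 4.0, 22.2]
opening: 0.0869
gripper_force: 13.8
```

Request:
move_arm --commands '[[[0.1,0,0],0],[[0.2,0,0],0],[[0.4,0,0],0],[[0.4,0,-0.4],0],[[0.4,0,-0.8],0]]'

```text
time_s: 15.8
tcp_pos: [0.4655, 0.1228, 0.1116]
tcp_rot: [-0.224, -3.129, 0.004]
force: [1.3, 1.0, 0.1]
opening: 0.0867
gripper_force: 0.0
```

Request:
move_arm --commands '[[[0,0,-0.3],0.07],[[0,0,-0.6],0.14],[[0,0,-0.8],0.22],[[0,0,-0.8],0.3],[[0,0,-0.8],0.37]]'

```text
time_s: 16.22
tcp_pos: [0.4697, 0.1237, 0.1946]
tcp_rot: [1.122, 2.93, 0.006]
force: [0.4, -0.5, -0.7]
opening: 0.0871
gripper_force: 0.0
```

Request:
move_arm --commands '[[[0,0,0],0.08],[[0,0,0],0.16],[[0,0,0],0.24],[[0,0,0],0.32],[[0,0,0],0.4]]'

```text
time_s: 16.63
tcp_pos: [0.4686, 0.1233, 0.1927]
tcp_rot: [1.97, 2.446, 0.002]
force: [-0.1, -0.4, 0.3]
opening: 0.0871
gripper_force: 0.0
```

Request:
move_arm --commands '[[[0,0,0],0.08],[[0,0,0],0.16],[[0,0,0],0.23],[[0,0,0],0.23],[[0,0,0],0.23]]' --hand 0

```text
time_s: 17.05
tcp_pos: [0.4684, 0.1234, 0.1927]
tcp_rot: [2.369, 2.063, 0.001]
force: [0.9, 0.3, -1.4]
opening: 0.0613
gripper_force: 0.0
```

```bash
python3 - <<'E'
from h import *
import pickle
o=observe();print(o['tcp_pos'],o['tcp_rot'],o['opening'])
s=snap('side')
C=cloud(s);X,Y,Z=C[...,0],C[...,1],C[...,2]
m=((X>.44)&(X<.75)&(Y>-.1)&(Y<.3)&(Z>.047)&(Z<.062)).astype(np.uint8);m=cv2.morphologyEx(m,cv2.MORPH_OPEN,np.ones((3,3)))
k,L,st,ce=cv2.connectedComponentsWithStats(m);i=1+np.argmax(st[1:,4]);P=C[L==i];print(cv2.minAreaRect(P[:,:2].astype(np.float32)*1000))
cv2.imwrite('pics/side5.png',cv2.resize(s['image'][200:320,150:310],None,fx=5,fy=5,interpolation=cv2.INTER_CUBIC)[:,:,::-1])
E
```

```text
[0.46836919 0.12337325 0.19265429] [2.36855111e+00 2.06303277e+00 1.31013580e-03] 0.06132150655261939
((572.0667724609375, 108.1131362915039), (181.14967346191406, 142.27381896972656), 81.79792022705078)
```

View pics/side5.png

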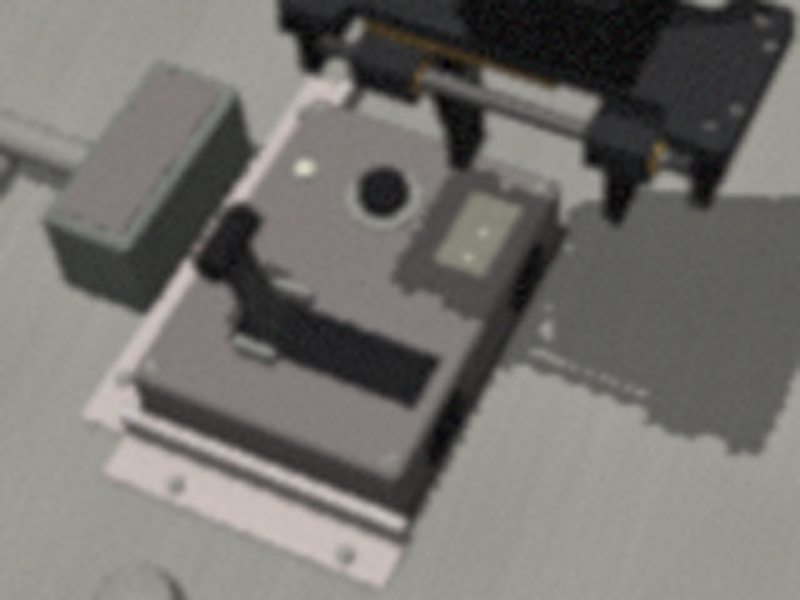

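The block's measured centre is (0.572, 0.108) with yaw −8.2°, which matches home, and the lever is up. To be safe I'll nudge gently once more from the right with closed fingers, then press the button.

Request:
move_arm --commands '[[[-0.25,0.25,0],0.005],[[-0.5,0.5,0],0.005],[[-0.75,0.75,0],0.005],[[-1,1,0],0.005],[[-1,1.0,0],0.005]]' --hand 0

```text
time_s: 17.52
tcp_pos: [0.5566, 0.0028, 0.1932]
tcp_rot: [2.383, 2.038, 0.001]
force: [0.7, -0.3, 1.1]
opening: 0.024
gripper_force: 0.0
```

Request:
move_arm --commands '[[[-0.25,0.04,0],0],[[-0.25,0.04,0.3],0],[[-0.25,0.04,0.6],0],[[-0.25,0.04,0.9],0],[[-0.25,0.04,0.9],0]]'

```text
time_s: 17.93
tcp_pos: [0.5491, -0.0148, 0.0975]
tcp_rot: [-2.373, -2.049, 0.013]
force: [-0.9, 0.7, -0.8]
opening: 0.0008
gripper_force: 0.0
```

Request:
move_arm --commands '[[[0,0,0.3],0],[[0,0,0.5],0],[[0,0,0.68],0],[[0,0,0.68],0]]'

```text
time_s: 18.27
tcp_pos: [0.5517, -0.0146, 0.0328]
tcp_rot: [-2.376, -2.051, 0.006]
force: [-0.1, 0.2, 0.5]
opening: 0.0004
gripper_force: 0.0
```

Request:
move_arm --commands '[[[0.03,0,0],0],[[0.06,0,0],0],[[0.09,0,0],0],[[0.12,0,0],0],[[0.15,0,0],0]]'

```text
time_s: 18.68
tcp_pos: [0.5562, 0.0005, 0.0356]
tcp_rot: [2.379, 2.051, 0.003]
force: [-0.5, -0.2, -0.2]
opening: 0.0005
gripper_force: 0.0
```

Request:
move_arm --commands '[[[0.02,0,0],0],[[0.04,0,0],0],[[0.06,0,0],0],[[0.08,0,0],0],[[0.09,0,0],0]]'

```text
time_s: 19.1
tcp_pos: [0.5566, 0.0076, 0.0346]
tcp_rot: [2.38, 2.05, -0.002]
force: [-0.4, -5.0, 2.2]
opening: 0.0002
gripper_force: 2.3
```

Request:
move_arm --commands '[[[0.01,0,0],0],[[0.02,0,0],0],[[0.04,0,0],0],[[0.04,0,0],0]]'

```text
time_s: 19.43
tcp_pos: [0.5566, 0.0077, 0.0346]
tcp_rot: [2.381, 2.045, -0.007]
force: [-2.0, -9.9, 2.3]
opening: 0.0006
gripper_force: 5.1
```

Request:
move_arm --commands '[[[0.02,0,0],0],[[0.04,0,0],0],[[0.04,0,0],0],[[0.04,0,0],0]]'

```text
time_s: 19.77
tcp_pos: [0.5564, 0.0078, 0.0346]
tcp_rot: [2.382, 2.04, -0.012]
force: [-4.4, -16.8, 4.9]
opening: 0.0003
gripper_force: 8.5
```

Request:
move_arm --commands '[[[-0.15,0,0],0],[[-0.25,0,0],0],[[-0.25,0,-0.3],0],[[-0.25,0,-0.7],0],[[-0.25,0,-0.7],0]]'

```text
time_s: 20.18
tcp_pos: [0.5589, -0.0083, 0.1105]
tcp_rot: [2.376, 2.045, 0.016]
force: [1.4, -0.3, -0.6]
opening: 0.0009
gripper_force: 0.0
```

Request:
move_arm --commands '[[[0.25,0,0],0],[[0.5,0,0],0],[[0.7,0.05,0],0],[[0.7,0.05,0],0],[[0.7,0.05,0],0]]'

```text
time_s: 20.6
tcp_pos: [0.5699, 0.0624, 0.1043]
tcp_rot: [-2.376, -2.054, -0.001]
force: [-0.1, 0.2, 0.1]
opening: 0.0002
gripper_force: 0.0
```

Request:
move_arm --commands '[[[0,0.01,0.1],0],[[0,0.01,0.2],0],[[0,0.01,0.3],0],[[0,0.01,0.32],0],[[0,0.01,0.32],0]]'

```text
time_s: 21.02
tcp_pos: [0.5694, 0.0595, 0.0709]
tcp_rot: [-2.38, -2.048, 0.004]
force: [0.0, -0.5, 0.4]
opening: 0.0002
gripper_force: 0.0
```

Request:
move_arm --commands '[[[0,0,0.02],0],[[0,0,0.04],0],[[0,0,0.06],0],[[0,0,0.06],0]]'

```text
time_s: 21.35
tcp_pos: [0.5709, 0.0602, 0.0667]
tcp_rot: [2.38, 2.05, 0.001]
force: [0.6, -0.2, 2.0]
opening: 0.0005
gripper_force: 0.9
```

Request:
move_arm --commands '[[[0,0.01,0.02],0],[[0,0.01,0.04],0],[[0,0.01,0.06],0],[[0,0.01,0.06],0],[[0,0.01,0.06],0]]'

```text
time_s: 21.77
tcp_pos: [0.5714, 0.0602, 0.0606]
tcp_rot: [-2.38, -2.05, 0.0]
force: [-2.2, 0.2, 4.5]
opening: 0.0008
gripper_force: 2.4
```

```bash
python3 - <<'E'
from h import *
s=snap('side');C=cloud(s)
P=C.reshape(-1,3);d=P[:,:2]-[.654,.187];dx=d@[.9895,-.1444];dy=d@[.1444,.9895]
m=(abs(dy+.05)<.02)&(dx>-.14)&(dx<0)&(P[:,2]>.065)&(P[:,2]<.14);print(m.sum(),P[m].mean(0),P[m,2].max(),dx[m].min(),dx[m].max())
E
```

```text
215 [0.55077285 0.1532403  0.08397293] 0.09779178654941205 -0.11841007250279198 -0.04327555144195966
```

The lever has dropped: the depth data has it at most 98 mm high, reaching x = −118 mm. I'll rise and go in front of the lever.

Request:
move_arm --commands '[[[0,0,-0.2],0],[[0,0,-0.5],0],[[0,0,-0.8],0],[[0,0,-0.8],0]]'

```text
time_s: 22.15
tcp_pos: [0.5758, 0.0603, 0.1458]
tcp_rot: [2.376, 2.047, 0.015]
force: [0.9, -0.2, 0.2]
opening: 0.0005
gripper_force: 0.0
```

Request:
move_arm --commands '[[[0.2,-0.25,0],0],[[0.4,-0.5,0],0],[[0.6,-0.75,0],0],[[0.85,-0.9,0],0],[[0.85,-0.9,0],0]]'

```text
time_s: 22.57
tcp_pos: [0.4921, 0.1638, 0.1398]
tcp_rot: [-2.368, -2.059, -0.001]
force: [-0.6, 0.6, -0.0]
opening: 0.0004
gripper_force: 0.0
```

Request:
move_arm --commands '[[[0,0,0],0],[[0,0,0],0]]'

```text
time_s: 22.73
tcp_pos: [0.4956, 0.1571, 0.1403]
tcp_rot: [2.38, 2.05, 0.0]
force: [0.5, -1.1, -0.6]
opening: 0.0008
gripper_force: 0.0
```

Request:
move_arm --commands '[[[0,0,0.3],0],[[0,0,0.6],0],[[0,0,0.68],0],[[0,0,0.68],0],[[0,0,0.68],0]]'

```text
time_s: 23.15
tcp_pos: [0.4959, 0.1565, 0.0728]
tcp_rot: [2.382, 2.048, -0.0]
force: [-0.9, -0.7, -0.3]
opening: 0.0003
gripper_force: 0.0
```

Request:
move_arm --commands '[[[0,0.06,0],0],[[0,0.12,0],0],[[0,0.18,0],0],[[0,0.24,0],0],[[0,0.3,0],0]]'

```text
time_s: 23.57
tcp_pos: [0.5227, 0.1537, 0.0729]
tcp_rot: [-2.376, -2.047, 0.007]
force: [-17.1, 3.2, 15.2]
opening: 0.0006
gripper_force: 8.9
```

Request:
move_arm --commands '[[[0,0.06,0],0],[[0,0.12,0],0],[[0,0.18,0],0],[[0,0.24,0],0],[[0,0.3,0],0]]'

```text
time_s: 23.98
tcp_pos: [0.5225, 0.1538, 0.0713]
tcp_rot: [-2.335, -2.024, 0.082]
force: [-78.5, 7.8, 72.8]
opening: 0.0005
gripper_force: 42.0
```

The lever is jammed: at this angle a purely horizontal push is trapped by friction. I'll back off and move the finger along the lever's arc (up and back) so the same friction lifts it.

Request:
move_arm --commands '[[[0,-0.1,0],0],[[0,-0.2,0],0],[[0,-0.3,0],0],[[0,-0.4,0],0],[[0,-0.4,0],0]]'

```text
time_s: 24.4
tcp_pos: [0.514, 0.1548, 0.0727]
tcp_rot: [-2.379, -2.051, 0.0]
force: [0.1, 0.6, -0.1]
opening: 0.0006
gripper_force: 0.0
```

```bash
python3 - <<'E'
from h import *
o=observe();print(o['tcp_pos'],o['force'])
s=snap('side')
cv2.imwrite('pics/side6.png',cv2.resize(s['image'][180:320,140:320],None,fx=4.2,fy=4.2,interpolation=cv2.INTER_CUBIC)[:,:,::-1])
E
```

```text
[0.51396032 0.15481108 0.07270782] [ 0.12458651  0.61168768 -0.09263979]
```

View pics/side6.png

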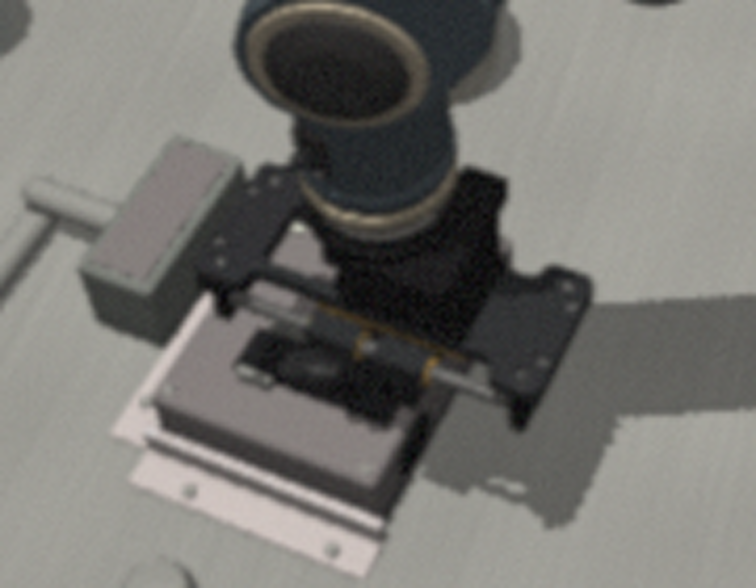

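The view shows the lever dropped and lying under the gripper at about (320,360) in the crop, with the block still against the rails. I'll make light contact first.

Request:
move_arm --commands '[[[0,0.04,0.03],0],[[0,0.08,0.03],0],[[0,0.12,0.03],0],[[0,0.14,0.03],0]]'

```text
time_s: 24.78
tcp_pos: [0.5225, 0.1534, 0.0687]
tcp_rot: [-2.371, -2.044, 0.02]
force: [-19.8, 3.0, 16.8]
opening: 0.0005
gripper_force: 10.0
```

Request:
move_arm --commands '[[[0,0.04,-0.05],0],[[0,0.08,-0.1],0],[[0,0.12,-0.14],0],[[0,0.15,-0.17],0],[[0,0.19,-0.2],0]]'

```text
time_s: 25.2
tcp_pos: [0.5477, 0.1498, 0.0895]
tcp_rot: [-2.379, -2.05, 0.001]
force: [-0.8, 0.7, 0.8]
opening: 0.0005
gripper_force: 0.6
```

Request:
move_arm --commands '[[[0,0.06,-0.03],0],[[0,0.12,-0.06],0],[[0,0.18,-0.08],0],[[0,0.24,-0.1],0],[[0,0.3,-0.11],0]]'

```text
time_s: 25.62
tcp_pos: [0.5784, 0.1449, 0.1007]
tcp_rot: [2.38, 2.05, 0.001]
force: [-0.1, 0.1, -0.1]
opening: 0.0001
gripper_force: 0.0
```

Request:
move_arm --commands '[[[0,0.03,0],0],[[0,0.06,0],0],[[0,0.09,0],0],[[0,0.11,0],0],[[0,0.11,0],0]]'

```text
time_s: 26.03
tcp_pos: [0.5884, 0.1435, 0.1004]
tcp_rot: [2.38, 2.05, -0.0]
force: [-0.7, -0.6, -0.5]
opening: 0.0002
gripper_force: 0.0
```

```bash
cat > lv.py <<'E'
from h import *
o=observe();print(o['tcp_pos'],o['force'],o['time_s'])
for n in('side','top'):
    s=snap(n);P=cloud(s).reshape(-1,3);d=P[:,:2]-[.654,.187];dx=d@[.9895,-.1444];dy=d@[.1444,.9895]
    m=(abs(dy+.05)<.022)&(dx>-.14)&(dx<.0)&(P[:,2]>.075)&(P[:,2]<.132);print(n,m.sum())
    for a in np.arange(-.14,0,.01):
        k=m&(dx>a)&(dx<a+.01)
        if k.sum()>2:print(a.round(3),k.sum(),P[k,2].max().round(3),end='; ')
    print()
E
python3 lv.py
```

```text
[0.58836672 0.1435079  0.10040184] [-0.70389868 -0.59647811 -0.54608531] 26.0333
side 179
-0.07 39 0.125; -0.06 23 0.125; -0.05 48 0.122; -0.04 58 0.126; -0.03 11 0.126; 
top 0
```

Request:
move_arm --commands '[[[0,-0.2,0],0],[[0,-0.4,0],0],[[0,-0.7,-0.1],0],[[0,-0.9,-0.4],0],[[0,-0.9,-0.8],0]]'

```text
time_s: 26.55
tcp_pos: [0.4919, 0.157, 0.1779]
tcp_rot: [-2.373, -2.051, 0.017]
force: [0.6, 1.5, -1.4]
opening: 0.0011
gripper_force: 0.0
```

Request:
move_arm --commands '[[[0,-0.3,-0.3],0],[[0,-0.3,-0.6],0],[[0,-0.3,-0.6],0],[[0,-0.3,-0.6],0]]'

```text
time_s: 26.88
tcp_pos: [0.4699, 0.162, 0.2425]
tcp_rot: [2.379, 2.052, 0.007]
force: [-0.4, 0.5, -0.1]
opening: 0.0007
gripper_force: 0.0
```

```bash
python3 lv.py; python3 - <<'E'
from h import *
s=snap('side');C=cloud(s);X,Y,Z=C[...,0],C[...,1],C[...,2]
m=((X>.44)&(X<.75)&(Y>-.1)&(Y<.3)&(Z>.047)&(Z<.062)).astype(np.uint8);m=cv2.morphologyEx(m,cv2.MORPH_OPEN,np.ones((3,3)))
k,L,st,ce=cv2.connectedComponentsWithStats(m);i=1+np.argmax(st[1:,4]);P=C[L==i];print(cv2.minAreaRect(P[:,:2].astype(np.float32)*1000))
cv2.imwrite('pics/side7.png',cv2.resize(s['image'][200:320,150:310],None,fx=5,fy=5,interpolation=cv2.INTER_CUBIC)[:,:,::-1])
E
```

```text
[0.46991015 0.1619782  0.24252752] [-0.44097924  0.48205297 -0.06996112] 26.8833
side 205
-0.05 88 0.126; -0.04 93 0.126; -0.03 24 0.125; 
top 83
-0.05 28 0.128; -0.04 40 0.129; -0.03 15 0.127; 
((571.8176879882812, 107.10498809814453), (181.6598358154297, 140.1436767578125), 81.70538330078125)
```

View pics/side7.png

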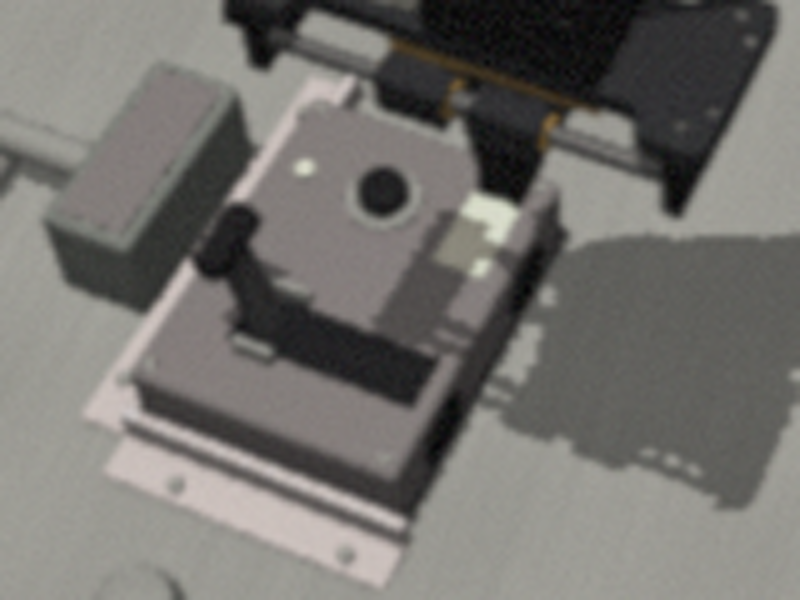

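The lever is up, with its grip at crop (228,240) in the same place as before the drop. The block is flush and the robot is clear, so I'm handing in.

```bash
python3 -c "
from cell import finish_job
print(finish_job())"
```

```text
the job is handed in; nothing more can be done
None
```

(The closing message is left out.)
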